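# Close up the optics train

### The job

The three black optics cubes stand in a touching row on the aluminium rail. With the fingers, gently and slowly push the row along the rail as one train until its leading cube is fully home against the blue camera block with the green circuit board on top, all three cubes still touching. Only push them: do not grip, lift or tip a cube or let the row come apart on the way, leave the other things where they stand, and take the hand clear at the end.

Things in the scene. Friction and masses are not known exactly. Their poses are not given: they have to be found in the camera images.
- rail: aluminium rail, fixed to the bench, 440 mm long (own y) by 76 mm wide (own x); origin at the centre of its underside, on the bench. Its floor is 10 mm above the bench; two guide walls 52.5 mm apart inside (8 mm thick) rise to 18 mm above the bench. An end block is fixed at each end, 340 mm apart face to face: the camera block at one, the lamp block at the other, and which is at which end varies. Rail position and yaw vary.
- camera_block: the end stop: fixed blue block, 50 mm along the rail, 52 mm wide, green circuit board on top, top 61 mm above the bench; origin at the centre of its underside (10 mm up), 195 mm from the rail's centre; the face towards the cubes is 25 mm from its origin. Delicate: a train arriving at up to 40 mm/s and stopped on contact does no harm, one arriving at 100 mm/s hits too hard.
- lamp_block: fixed red block with steel cooling fins on top at the other end of the rail, 50 mm long along the rail, 52 mm wide, top 58 mm above the bench; origin at the centre of its underside, 195 mm from the rail's centre. Between it and the nearest cube there is at first a gap of 63 to 126 mm.
- cube_a: 50 mm cube with a plastic-black frame, grey panels and round glass ports; origin at the centre of its underside, z up, own x across the rail, own y along it. Cube at the row's end towards the rail's +y, green glass. Stands loose on the rail floor (its top 60 mm above the bench), 1.25 mm play to each guide wall, about 0.08 to 0.16 kg, slides with friction under 3 N.
- cube_b: 50 mm cube with a plastic-black frame, grey panels and round glass ports; origin at the centre of its underside, z up, own x across the rail, own y along it. Middle cube, clear glass; same build and mass range as cube_a. When the train is home its origin is 100 mm from that of the camera block.
- cube_c: 50 mm cube with a plastic-black frame, grey panels and round glass ports; origin at the centre of its underside, z up, own x across the rail, own y along it. Cube at the row's end towards the rail's -y, amber glass; same build and mass range as cube_a.
- spare_cube: bystander: white-framed 50 mm cube standing on the bench beside the rail, origin at the centre of its underside
- objective: bystander: brass microscope objective, 32 mm diameter, 38 mm tall, upright on the bench beside the rail, origin at the centre of its underside
- drop_bottle: bystander: small amber bottle with white cap, 38 mm diameter, 68 mm tall, upright on the bench beside the rail, origin at the centre of its underside
- driver: bystander: orange-handled screwdriver, 160 mm long, lying on the bench about parallel to the rail on the robot's side of it
Things that resemble listed ones, but are neither listed nor needed, are in the scene too. Leave any purple look-alike of the cube_b alone.

How it is judged:
At the end, for the whole second after the job is handed in: The middle cube's origin is within 103 mm of the camera block's (100 mm is perfectly closed up), each outer cube's within 52.5 mm of the middle one's (50 mm is touching), and all three stand flat on the rail (tilt under 0.05 rad), at rest (horizontal distance between cube_b and camera_block below 0.103 m and horizontal distance between each of cube_a, cube_c and cube_b below 0.0525 m and angle between each of cube_a, cube_b, cube_c's own z axis and vertical below 0.05 rad and z of each of cube_a, cube_b, cube_c in the frame of rail below 0.0125 m and linear speed of each of cube_a, cube_b, cube_c below 0.01 m/s).
It fails at once if a cube is lifted off the rail by more than 6 mm or tipped by more than 0.2 rad (z of any of cube_a, cube_b, cube_c in the frame of rail above 0.016 m or angle between any of cube_a, cube_b, cube_c's own z axis and vertical above 0.2 rad).
It fails at once if the row comes apart: a gap of more than 8 mm between neighbouring cubes (horizontal distance between cube_b and cube_a above 0.058 m or horizontal distance between cube_b and cube_c above 0.058 m).
It fails at once if a cube is taken between the fingers (the fingers straddle it below its top) ((x of the grasp point in the frame of cube_a between -0.022 and 0.022 m and y of the grasp point in the frame of cube_a between -0.022 and 0.022 m and z of the grasp point in the frame of cube_a below 0.06 m) or (x of the grasp point in the frame of cube_b between -0.022 and 0.022 m and y of the grasp point in the frame of cube_b between -0.022 and 0.022 m and z of the grasp point in the frame of cube_b below 0.06 m) or (x of the grasp point in the frame of cube_c between -0.022 and 0.022 m and y of the grasp point in the frame of cube_c between -0.022 and 0.022 m and z of the grasp point in the frame of cube_c below 0.06 m)).
It fails at once if the train is rammed into or pressed on the camera block with more than 100 N (contact force between camera_block and cube_a above 100 N or contact force between camera_block and cube_b above 100 N or contact force between camera_block and cube_c above 100 N).
It fails at once if another object near the rail is disturbed (moved more than 15 mm) (distance of any of spare_cube, objective, drop_bottle, driver from where it was at the start of the episode above 0.015 m).
It also fails if it takes over 38 s, if anything falls off the work surface, if the arm or the gripper's body presses on something with over 40 N, if the wrist force passes 120 N, or if a joint passes its speed limit or range.

### The arm

A 7-joint arm with a two-finger parallel gripper is mounted at the origin on the work surface. World frame = base frame: x ahead of the robot, y to its left, z up, the work surface at z = 0. Lengths are in m, angles in rad, forces in N, time in s.
With the tool pointing down it reaches from about 0.4 to 0.85 m from the base axis. Payload 4.5 kg.
Tool frame: the origin (TCP) lies midway between the tips of the shut fingers; the grasp point (between the pads) lies 19 mm behind it (bot.grip_point_offset is the distance from the TCP to the grasp point, in m); z points along the fingers, x is the direction in which the jaws open and shut, and the axes are right-handed (so a half turn about z gives the same grasp; the last joint's range is limited). The gripper opens to 88 mm and grips with 3 to 60 N. Pads are 18 mm wide; open, the fingers measure 123 mm over their backs; the gripper's body (75 mm by 187 mm) begins 45 mm behind the grasp point.
Start: joints at [-1.076, 0.689, -0.195, 1.565, 0.157, 0.902, -0.215], TCP at [0.278, 0.56, 0.239] pointing down, gripper open.
Joint ranges: [-3.01, 3.01], [-0.46, 2.08], [-1.47, 1.51], [0.13, 2.56], [-1, 4.14], [0.04, 2.09], [-2.66, 2.66]. Speed limits (rad/s): [2.57, 2.57, 3.14, 3.14, 3.14, 3.14, 3.14].

### API

Orientations are given as a unit quaternion [w, x, y, z].
In Python, from plant import bot, optics gives the robot as it stands.
- The arm moves only by the tool drive_tool, never from a script. Its argument "steps" is a list of rows, each an object of numbers: "rx", "ry", "rz": the turn, a rotation vector about the tool's x, y, z in degrees; "x", "y", "z": the shift along the tool's x, y, z in m; "claw": the gripper command: -1 is fully open, 1 is shut, values between are in proportion. In form: [{"rx": .., "ry": .., "rz": .., "x": .., "y": .., "z": .., "claw": ..}, ...]. A call has 1 to 12 rows; each row is the pose to reach, as a shift and turn from the pose commanded when the call began, along the tool's axes at that moment; what a row does not reach only later rows make up. A row lasts 1/8 s, in which the tool goes at most 62.5 mm and 10.7 degrees, less where a joint would pass 70% of its speed; a pose out of reach is approached as far as the arm can. A call with a gripper value outside its range is refused whole. The fingers move at their own pace and stop on an object; the grip force is fixed at half the most. Time passes only in rows, so rows that repeat a pose let the fingers close. It gives the time, the measured TCP pose, the force and the opening at its end, in the units of the state.
- bot.get_state(): the state, without advancing time (a new reading comes with each control period).
- optics.get_image(name): name is "scene" or "top"; returns a dict with "color" (480x640x3 uint8, red, green, blue), "fx", "fy", "cx", "cy" (pixels), "extrinsics" (4x4, takes a point from camera to world coordinates). Camera axes: x right, y down, z forward; pixel columns grow to the right and rows downward; lengths in m; the calibration is good to about 2 mm. A picture is of the moment at which its call begins. There is no depth.
- bot.close_job(): hands the job in, once; it reports no verdict.
The state is a dict: "time_s": time; "qpos": joint angles; "joint_vel": joint speeds; "joint_efforts": joint torques, N m; "position": TCP position; "tcp_rot": TCP orientation; "contact_force": force on the tool from outside, world axes, zero at the start; "wrist_torque": the same for the moment, N m; "opening": opening from 0.0 (shut) to 1.0 (fully open).
Only numpy, scipy, OpenCV 4.12 (cv2) and the standard library are available. Lean on these libraries where they do the work, as an engineer would, in place of code of your own. Each camera call takes 0.05 s, during which the arm holds its last target. There are 200 camera calls.

## Working session

There is one attempt and no reset: what is moved stays moved. The work goes in short steps, Python scripts to look and compute and a tool call to move; the robot and the scene stay as the last step left them, time stands still between calls to the robot, and variables do not carry over. Pictures are saved under pics/ and viewed, about 8 in all and at most 12, crops included, and the job is handed in when it is done.

Besides the shell and the picture viewer there is one more tool, called after ">>>" by a JSON object that holds its "fn" and its "kwargs", one argument or row to a line. drive_tool: Moves the arm, as the interface text tells. Its arguments: {"type":"object","properties":{"steps":{"type":"array","items":{"type":"object","properties":{"rx":{"type":"number"},"ry":{"type":"number"},"rz":{"type":"number"},"x":{"type":"number"},"y":{"type":"number"},"z":{"type":"number"},"claw":{"type":"number"}}}}},"required":["steps"]}

```bash
mkdir -p pics
python3 - <<'E'
from plant import bot, optics
import cv2,numpy as np,pickle
d={}
for n in("scene","top"):
    i=optics.get_image(n);d[n]=i
    cv2.imwrite(f"pics/{n}0.png",i["color"][:,:,::-1]);print(n,i["fx"],i["fy"],i["cx"],i["cy"],np.round(i["extrinsics"],4).tolist())
pickle.dump(d,open("d0.pkl","wb"))
s=bot.get_state();print(s)
E
```

```text
scene 568.254572841233 568.254572841233 312.4216190192732 241.66294000640525 [[-0.8756, 0.3901, -0.2849, 0.7715], [0.483, 0.7086, -0.5143, 0.3981], [0.0013, -0.5879, -0.8089, 0.6608], [0.0, 0.0, 0.0, 1.0]]
top 567.2804904219762 567.2804904219762 314.61011556185815 234.1224313075879 [[0.0264, -0.9901, 0.1377, 0.4389], [-0.9995, -0.0287, -0.0147, 0.0246], [0.0186, -0.1373, -0.9904, 0.8625], [0.0, 0.0, 0.0, 1.0]]
{'time_s': 0.1, 'qpos': array([-1.07617483,  0.6898862 , -0.19451935,  1.56622979,  0.1573042 ,
        0.90249846, -0.21510039]), 'joint_vel': array([ 0.0002627 , -0.00218646, -0.00114251, -0.00315934,  0.00157181,
       -0.00014644, -0.0011141 ]), 'joint_efforts': array([-4.36648697e-03, -5.28495026e+01, -1.27180573e+00, -1.53837293e+01,
       -5.25563036e-02,  1.95471417e-03,  5.30793432e-05]), 'position': array([0.27771787, 0.55928117, 0.23800163]), 'tcp_rot': array([ 4.81005330e-04,  8.49886578e-01,  5.26965027e-01, -6.58383195e-04]), 'contact_force': array([ 0.03745586,  0.20682566, -0.81171161]), 'wrist_torque': array([-0.03305411,  0.03353217,  0.0069608 ]), 'opening': 0.9984394242892282}
```

View pics/scene0.png

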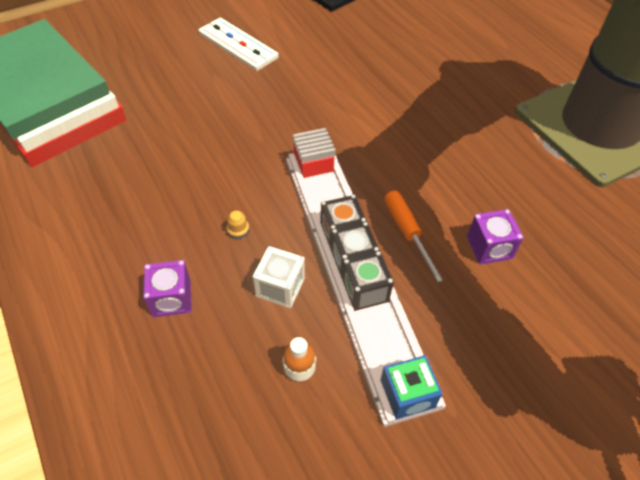

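View pics/top0.png

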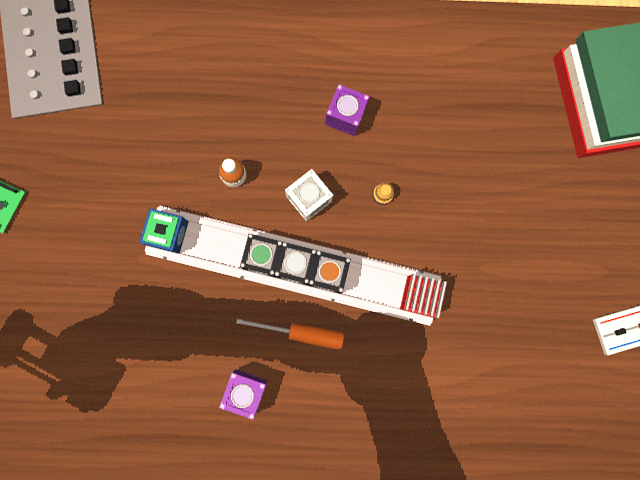

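The scene view shows the camera block (green board) at about (412,385) and the lamp at (315,150). In the top view, board is at (162,230), green port (261,255), clear (296,264), amber (330,272) and lamp fins (424,294). The bystanders sit beside the rail.

```bash
cat > h.py <<'E'
import numpy as np,cv2
def ray(i,uv,z):
    E=i["extrinsics"];d=E[:3,:3]@np.array([(uv[0]-i["cx"])/i["fx"],(uv[1]-i["cy"])/i["fy"],1]);o=E[:3,3]
    return o+d*(z-o[2])/d[2]
def blob(i,lo,hi,box):
    h=cv2.cvtColor(i["color"],cv2.COLOR_RGB2HSV);m=cv2.inRange(h,lo,hi)
    k=np.zeros_like(m);k[box[1]:box[3],box[0]:box[2]]=1;m*=k
    c=max(cv2.findContours(m,cv2.RETR_EXTERNAL,cv2.CHAIN_APPROX_NONE)[0],key=cv2.contourArea)
    h=cv2.convexHull(c);M=cv2.moments(h);return (M["m10"]/M["m00"],M["m01"]/M["m00"]),M["m00"]
E
python3 - <<'E'
from h import *;import pickle
d=pickle.load(open("d0.pkl","rb"))
R=dict(
 top=dict(cam=((50,150,60),(75,255,255),(135,200,190,260),.061),a=((45,60,60),(75,255,255),(245,238,277,271),.06),b=((0,0,150),(180,60,255),(283,250,309,278),.06),c=((5,130,100),(22,255,255),(313,255,347,290),.06),obj=((15,100,80),(30,255,255),(365,175,405,210),.03),driver=((3,180,80),(15,255,255),(285,315,350,355),.012)),
 scene=dict(cam=((50,150,60),(75,255,255),(380,350,445,400),.061),a=((45,60,60),(75,255,255),(352,258,386,285),.06),b=((0,0,150),(180,60,255),(340,228,372,252),.06),c=((5,130,100),(22,255,255),(328,200,362,225),.06)))
for v in R:
    P={}
    for n,(lo,hi,b,z) in R[v].items():
        uv,A=blob(d[v],lo,hi,b);P[n]=ray(d[v],uv,z);print(v,n,np.round(uv,1),A,np.round(P[n],4))
    n=lambda p,q:round(np.linalg.norm(P[p]-P[q])*1e3,1)
    e=P["cam"]-P["c"];print(n("a","b"),n("b","c"),n("a","cam"),"dir deg",np.degrees(np.arctan2(e[1],e[0])),
     np.degrees(np.arctan2(*(P["a"]-P["c"])[1::-1])))
for uv in [(405,272),(446,276),(401,309),(438,318)]: print("lamp corner",ray(d["top"],uv,.058))
print("bottle",ray(d["top"],(229,165),.068),"spare",ray(d["top"],(309,192),.05))
for p in [(145,257),(433,324),(161,207),(446,275)]: print("rail",ray(d["top"],p,.01))
E
```

```text
top cam [166.2 225.3] 4.5 [0.5568 0.2241 0.061 ]
top a [260.6 253.7] 245.0 [0.5202 0.0885 0.06  ]
top b [295.4 262.7] 571.0 [0.5088 0.0388 0.06  ]
top c [329.4 271. ] 235.5 [ 0.4984 -0.0097  0.06  ]
top obj [383.3 192.8] 330.0 [ 0.6203 -0.0892  0.03  ]
top driver [316.  336.1] 994.0 [0.4052 0.0059 0.012 ]
51.0 49.6 140.4 dir deg 75.95755837551937 77.44870215812527
scene cam [424.2 390.7] 147.5 [0.5505 0.2528 0.061 ]
scene a [367.9 271. ] 250.5 [0.5207 0.0898 0.06  ]
scene b [355.  239.9] 554.0 [0.5097 0.0406 0.06  ]
scene c [343.2 211.6] 175.0 [ 0.4989 -0.008   0.06  ]
50.5 49.7 165.6 dir deg 78.79833796928018 77.39379584572124
lamp corner [ 0.50008226 -0.11740595  0.058     ]
lamp corner [ 0.49600851 -0.17595998  0.058     ]
lamp corner [ 0.44771798 -0.11198319  0.058     ]
lamp corner [ 0.4365317 -0.1643166  0.058    ]
bottle [0.64586114 0.13818994 0.068     ] spare [0.61373462 0.02234748 0.05      ]
rail [0.51540211 0.26546168 0.01      ]
rail [ 0.42734498 -0.16807594  0.01      ]
rail [0.59225995 0.24641395 0.01      ]
rail [ 0.50092673 -0.18793509  0.01      ]
```

>>> {"fn": "drive_tool", "kwargs": {
  "steps": [
    {"x": -0.04, "y": 0.04, "rz": 7, "claw": 1},
    {"x": -0.08, "y": 0.08, "rz": 14, "claw": 1},
    {"x": -0.12, "y": 0.12, "rz": 21, "claw": 1},
    {"x": -0.16, "y": 0.16, "rz": 28, "claw": 1},
    {"x": -0.2, "y": 0.2, "rz": 35, "claw": 1},
    {"x": -0.24, "y": 0.24, "rz": 42, "claw": 1},
    {"x": -0.28, "y": 0.28, "rz": 49, "claw": 1},
    {"x": -0.32, "y": 0.32, "rz": 56, "claw": 1},
    {"x": -0.36, "y": 0.36, "z": 0.02, "rz": 62, "claw": 1},
    {"x": -0.4, "y": 0.4, "z": 0.05, "rz": 68, "claw": 1},
    {"x": -0.44, "y": 0.44, "z": 0.08, "rz": 74, "claw": 1},
    {"x": -0.469, "y": 0.465, "z": 0.11, "rz": 76.2, "claw": 1}
  ]
}}

```text
$.steps[0]: bad value
```

```bash
cat > m.py <<'E'
from h import *;import sys,pickle
from plant import bot,optics
from scipy.spatial.transform import Rotation as Ro
s=bot.get_state();q=s["tcp_rot"];M=Ro.from_quat(np.r_[q[1:],q[0]]).as_matrix()
print("t",s["time_s"],"tcp",s["position"].round(4),"x",M[:,0].round(3),"z",M[:,2].round(3),"F",s["contact_force"].round(1),"open",round(s["opening"],3))
E
python3 - <<'E'
from m import *
d=pickle.load(open("d0.pkl","rb"))
for v,b in(("top",(135,200,195,260)),("scene",(375,350,445,405))):
    uv,A=blob(d[v],(50,120,60),(80,255,255),b)
    h=cv2.cvtColor(d[v]["color"],cv2.COLOR_RGB2HSV);print(v,uv,A,ray(d[v],uv,.061))
i=optics.get_image("top");cv2.imwrite("pics/t1.png",i["color"][:,:,::-1])
E
```

```text
t 0.1 tcp [0.2777 0.5593 0.238 ] x [ 0.445  0.896 -0.002] z [-0.001 -0.002 -1.   ] F [ 0.   0.2 -0.8] open 0.998
top (160.1955890887986, 228.70168311085317) 861.5 [0.55174786 0.23229494 0.061     ]
scene (412.49752684280367, 379.1283628905779) 1381.5 [0.55410862 0.23550597 0.061     ]
```

The call was refused, perhaps because every key has to be given. I'm resending it with full rows.

>>> {"fn": "drive_tool", "kwargs": {
  "steps": [
    {"rx": 0, "ry": 0, "rz": 7, "x": -0.04, "y": 0.04, "z": 0, "claw": 1},
    {"rx": 0, "ry": 0, "rz": 14, "x": -0.08, "y": 0.08, "z": 0, "claw": 1},
    {"rx": 0, "ry": 0, "rz": 21, "x": -0.12, "y": 0.12, "z": 0, "claw": 1},
    {"rx": 0, "ry": 0, "rz": 28, "x": -0.16, "y": 0.16, "z": 0, "claw": 1},
    {"rx": 0, "ry": 0, "rz": 35, "x": -0.2, "y": 0.2, "z": 0, "claw": 1},
    {"rx": 0, "ry": 0, "rz": 42, "x": -0.24, "y": 0.24, "z": 0, "claw": 1},
    {"rx": 0, "ry": 0, "rz": 49, "x": -0.28, "y": 0.28, "z": 0, "claw": 1},
    {"rx": 0, "ry": 0, "rz": 56, "x": -0.32, "y": 0.32, "z": 0, "claw": 1},
    {"rx": 0, "ry": 0, "rz": 62, "x": -0.36, "y": 0.36, "z": 0.02, "claw": 1},
    {"rx": 0, "ry": 0, "rz": 68, "x": -0.4, "y": 0.4, "z": 0.05, "claw": 1},
    {"rx": 0, "ry": 0, "rz": 74, "x": -0.44, "y": 0.44, "z": 0.08, "claw": 1},
    {"rx": 0, "ry": 0, "rz": 76.2, "x": -0.469, "y": 0.465, "z": 0.11, "claw": 1}
  ]
}}

```text
time_s: 1.65
position: [0.4869, -0.0695, 0.1278]
tcp_rot: [0.0, 0.994, -0.111, 0.001]
contact_force: [0.1, -0.0, 0.4]
opening: 0.007
```

Run:
```python
from m import *
a=[cv2.resize(optics.get_image(n)["color"][r:r+220,c:c+300,::-1],None,fx=1.33,fy=1.33) for n,r,c in(("top",150,150),("scene",80,250))]
cv2.imwrite("pics/t1.png",np.hstack(a))
```

```text
t 1.65 tcp [ 0.4869 -0.0695  0.1278] x [ 0.975 -0.221  0.002] z [ 0.001 -0.001 -1.   ] F [ 0.1 -0.   0.4] open 0.007
```

View pics/t1.png

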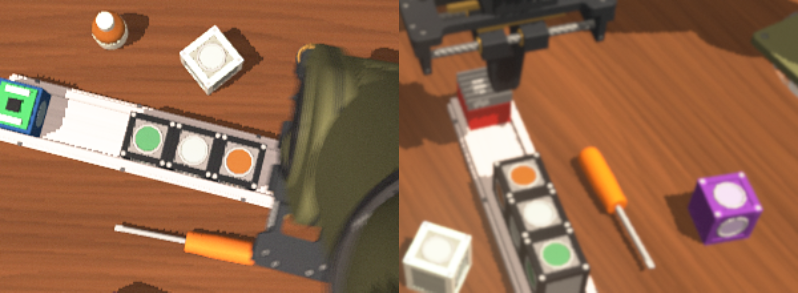

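The tool hangs above the gap behind the amber cube and all the cubes are still in place. Lowering now.

>>> {"fn": "drive_tool", "kwargs": {
  "steps": [
    {"rx": 0, "ry": 0, "rz": 0, "x": -0.001, "y": 0, "z": 0.02, "claw": 1},
    {"rx": 0, "ry": 0, "rz": 0, "x": -0.002, "y": 0, "z": 0.04, "claw": 1},
    {"rx": 0, "ry": 0, "rz": 0, "x": -0.002, "y": 0, "z": 0.06, "claw": 1},
    {"rx": 0, "ry": 0, "rz": 0, "x": -0.002, "y": 0, "z": 0.075, "claw": 1},
    {"rx": 0, "ry": 0, "rz": 0, "x": -0.002, "y": 0, "z": 0.09, "claw": 1},
    {"rx": 0, "ry": 0, "rz": 0, "x": -0.002, "y": 0, "z": 0.1, "claw": 1},
    {"rx": 0, "ry": 0, "rz": 0, "x": -0.002, "y": 0, "z": 0.105, "claw": 1},
    {"rx": 0, "ry": 0, "rz": 0, "x": -0.002, "y": 0, "z": 0.105, "claw": 1}
  ]
}}

```text
time_s: 2.75
position: [0.4838, -0.0666, 0.0236]
tcp_rot: [-0.0, 0.994, -0.11, -0.0]
contact_force: [-1.0, -0.1, 0.6]
opening: 0.006
```

Run:
```python
from m import *
i=optics.get_image("scene");cv2.imwrite("pics/t2.png",cv2.resize(i["color"][100:300,240:460,::-1],None,fx=2.5,fy=2.5))
```

```text
t 2.75 tcp [ 0.4838 -0.0666  0.0236] x [ 0.976 -0.218 -0.   ] z [-0.  0. -1.] F [-1.  -0.1  0.6] open 0.006
```

View pics/t2.png

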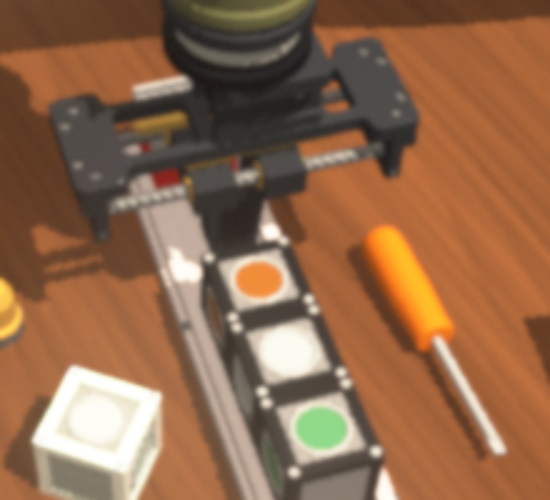

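The fingers are down in the gap, between the lamp and the amber cube, touching nothing. Rail forward is tool -y, and the cube is about 25 mm ahead.

>>> {"fn": "drive_tool", "kwargs": {
  "steps": [
    {"rx": 0, "ry": 0, "rz": 0, "x": 0, "y": -0.003, "z": 0, "claw": 1},
    {"rx": 0, "ry": 0, "rz": 0, "x": 0, "y": -0.007, "z": 0, "claw": 1},
    {"rx": 0, "ry": 0, "rz": 0, "x": 0, "y": -0.011, "z": 0, "claw": 1},
    {"rx": 0, "ry": 0, "rz": 0, "x": 0, "y": -0.014, "z": 0, "claw": 1},
    {"rx": 0, "ry": 0, "rz": 0, "x": 0, "y": -0.016, "z": 0, "claw": 1},
    {"rx": 0, "ry": 0, "rz": 0, "x": 0, "y": -0.018, "z": 0, "claw": 1},
    {"rx": 0, "ry": 0, "rz": 0, "x": 0, "y": -0.02, "z": 0, "claw": 1},
    {"rx": 0, "ry": 0, "rz": 0, "x": 0, "y": -0.022, "z": 0, "claw": 1},
    {"rx": 0, "ry": 0, "rz": 0, "x": 0, "y": -0.024, "z": 0, "claw": 1},
    {"rx": 0, "ry": 0, "rz": 0, "x": 0, "y": -0.026, "z": 0, "claw": 1},
    {"rx": 0, "ry": 0, "rz": 0, "x": 0, "y": -0.028, "z": 0, "claw": 1},
    {"rx": 0, "ry": 0, "rz": 0, "x": 0, "y": -0.03, "z": 0, "claw": 1}
  ]
}}

```text
time_s: 4.3
position: [0.4904, -0.0375, 0.0237]
tcp_rot: [0.0, 0.994, -0.11, -0.0]
contact_force: [-0.9, -3.0, 0.9]
opening: 0.007
```

```bash
cat > c.py <<'E'
from m import *
u=np.array([.218,.976,0])
i=optics.get_image("scene");h=cv2.cvtColor(i["color"],cv2.COLOR_RGB2HSV)
P={}
for n,lo,hi,x in(("a",(45,60,60),(75,140,255),(330,180,440,385)),("c",(5,130,100),(22,255,255),(325,190,385,320))):
    uv,A=blob(i,lo,hi,x);P[n]=ray(i,uv,.06);print(n,np.round(uv,1),A,P[n].round(4),"along",round(P[n]@u,4))
print("a-c mm",np.linalg.norm(P["a"]-P["c"])*1e3,"tcp along",s["position"]@u)
E
python3 c.py
```

```text
t 4.3 tcp [ 0.4904 -0.0375  0.0237] x [ 0.976 -0.219 -0.   ] z [-0. -0. -1.] F [-0.9 -3.   0.9] open 0.007
a [405.5 373.4] 586.5 [0.5567 0.2259 0.06  ] along 0.3419
c [374.7 215.3] 1030.5 [0.4649 0.0182 0.06  ] along 0.1191
a-c mm 227.10907490910608 tcp along 0.07030452080815902
```

Contact made at about 3 N. The colour boxes picked up the driver and the board, so I'll narrow them around the predicted positions and then go on pushing.

```bash
cat > c.py <<'E'
from m import *
u=np.array([.218,.976,0]);c0=np.array([.4989,-.008,.06])
def px(i,p):
    E=np.linalg.inv(i["extrinsics"]);q=E[:3,:3]@p+E[:3,3];return np.array([i["fx"]*q[0]/q[2]+i["cx"],i["fy"]*q[1]/q[2]+i["cy"]])
i=optics.get_image("scene")
adv=s["position"]@u+.034-c0@u;P={}
for n,k,lo,hi in(("a",100,(45,60,60),(75,255,255)),("b",50,(0,0,150),(180,60,255)),("c",0,(5,130,100),(22,255,255))):
    p=px(i,c0+u*(adv+k/1e3)).astype(int);uv,A=blob(i,lo,hi,(*(p-14),*(p+15)));P[n]=ray(i,uv,.06);print(n,np.round(uv,1),A,P[n].round(4),"along",round(P[n]@u,4))
print("ab,bc mm",np.linalg.norm(P["a"]-P["b"])*1e3,np.linalg.norm(P["b"]-P["c"])*1e3,"tcp along",s["position"]@u,"adv",adv)
E
python3 c.py
```

```text
t 4.35 tcp [ 0.4905 -0.037   0.0237] x [ 0.976 -0.218 -0.   ] z [ 0.  0. -1.] F [-1.  -2.2  0.4] open 0.003
a [369.6 275.1] 250.0 [0.5222 0.0961 0.06  ] along 0.2077
b [355.8 244. ] 556.0 [0.5122 0.0467 0.06  ] along 0.1572
c [344.5 215.5] 181.5 [ 0.5007 -0.0013  0.06  ] along 0.1079
ab,bc mm 50.4248263456078 49.30860270181212 tcp along 0.07077841941457573 adv 0.0038262194145757267
```

>>> {"fn": "drive_tool", "kwargs": {
  "steps": [
    {"rx": 0, "ry": 0, "rz": 0, "x": 0, "y": -0.002, "z": 0, "claw": 1},
    {"rx": 0, "ry": 0, "rz": 0, "x": 0, "y": -0.004, "z": 0, "claw": 1},
    {"rx": 0, "ry": 0, "rz": 0, "x": 0, "y": -0.006, "z": 0, "claw": 1},
    {"rx": 0, "ry": 0, "rz": 0, "x": 0, "y": -0.008, "z": 0, "claw": 1},
    {"rx": 0, "ry": 0, "rz": 0, "x": 0, "y": -0.01, "z": 0, "claw": 1},
    {"rx": 0, "ry": 0, "rz": 0, "x": 0, "y": -0.012, "z": 0, "claw": 1},
    {"rx": 0, "ry": 0, "rz": 0, "x": 0, "y": -0.014, "z": 0, "claw": 1},
    {"rx": 0, "ry": 0, "rz": 0, "x": 0, "y": -0.016, "z": 0, "claw": 1},
    {"rx": 0, "ry": 0, "rz": 0, "x": 0, "y": -0.018, "z": 0, "claw": 1},
    {"rx": 0, "ry": 0, "rz": 0, "x": 0, "y": -0.02, "z": 0, "claw": 1},
    {"rx": 0, "ry": 0, "rz": 0, "x": 0, "y": -0.022, "z": 0, "claw": 1},
    {"rx": 0, "ry": 0, "rz": 0, "x": 0, "y": -0.024, "z": 0, "claw": 1}
  ]
}}

```text
time_s: 5.9
position: [0.4957, -0.0137, 0.0237]
tcp_rot: [-0.0, 0.994, -0.11, -0.0]
contact_force: [-0.9, -3.4, -1.0]
opening: 0.007
```

```bash
python3 c.py
```

```text
t 5.9 tcp [ 0.4957 -0.0137  0.0237] x [ 0.976 -0.218 -0.   ] z [-0.  0. -1.] F [-0.9 -3.4 -1. ] open 0.007
a [376.2 290.9] 264.5 [0.5274 0.1195 0.06  ] along 0.2316
b [362.3 258.2] 579.5 [0.5167 0.0699 0.06  ] along 0.1809
c [350.2 228.7] 184.5 [0.5056 0.0218 0.06  ] along 0.1315
ab,bc mm 50.75036196794248 49.40274927431044 tcp along 0.09468558130454872 adv 0.027733381304548707
```

The train is moving together, with spacings of 50.8 and 49.4 mm against 50 nominal. About 70 mm is left.

>>> {"fn": "drive_tool", "kwargs": {
  "steps": [
    {"rx": 0, "ry": 0, "rz": 0, "x": 0, "y": -0.002, "z": 0, "claw": 1},
    {"rx": 0, "ry": 0, "rz": 0, "x": 0, "y": -0.004, "z": 0, "claw": 1},
    {"rx": 0, "ry": 0, "rz": 0, "x": 0, "y": -0.006, "z": 0, "claw": 1},
    {"rx": 0, "ry": 0, "rz": 0, "x": 0, "y": -0.008, "z": 0, "claw": 1},
    {"rx": 0, "ry": 0, "rz": 0, "x": 0, "y": -0.01, "z": 0, "claw": 1},
    {"rx": 0, "ry": 0, "rz": 0, "x": 0, "y": -0.012, "z": 0, "claw": 1},
    {"rx": 0, "ry": 0, "rz": 0, "x": 0, "y": -0.014, "z": 0, "claw": 1},
    {"rx": 0, "ry": 0, "rz": 0, "x": 0, "y": -0.016, "z": 0, "claw": 1},
    {"rx": 0, "ry": 0, "rz": 0, "x": 0, "y": -0.018, "z": 0, "claw": 1},
    {"rx": 0, "ry": 0, "rz": 0, "x": 0, "y": -0.02, "z": 0, "claw": 1},
    {"rx": 0, "ry": 0, "rz": 0, "x": 0, "y": -0.022, "z": 0, "claw": 1},
    {"rx": 0, "ry": 0, "rz": 0, "x": 0, "y": -0.024, "z": 0, "claw": 1}
  ]
}}

```text
time_s: 7.45
position: [0.501, 0.0097, 0.0237]
tcp_rot: [-0.0, 0.994, -0.11, 0.0]
contact_force: [0.0, -1.7, 0.2]
opening: 0.003
```

>>> {"fn": "drive_tool", "kwargs": {
  "steps": [
    {"rx": 0, "ry": 0, "rz": 0, "x": 0, "y": -0.002, "z": 0, "claw": 1},
    {"rx": 0, "ry": 0, "rz": 0, "x": 0, "y": -0.004, "z": 0, "claw": 1},
    {"rx": 0, "ry": 0, "rz": 0, "x": 0, "y": -0.006, "z": 0, "claw": 1},
    {"rx": 0, "ry": 0, "rz": 0, "x": 0, "y": -0.008, "z": 0, "claw": 1},
    {"rx": 0, "ry": 0, "rz": 0, "x": 0, "y": -0.01, "z": 0, "claw": 1},
    {"rx": 0, "ry": 0, "rz": 0, "x": 0, "y": -0.012, "z": 0, "claw": 1},
    {"rx": 0, "ry": 0, "rz": 0, "x": 0, "y": -0.014, "z": 0, "claw": 1},
    {"rx": 0, "ry": 0, "rz": 0, "x": 0, "y": -0.016, "z": 0, "claw": 1},
    {"rx": 0, "ry": 0, "rz": 0, "x": 0, "y": -0.018, "z": 0, "claw": 1},
    {"rx": 0, "ry": 0, "rz": 0, "x": 0, "y": -0.02, "z": 0, "claw": 1},
    {"rx": 0, "ry": 0, "rz": 0, "x": 0, "y": -0.022, "z": 0, "claw": 1},
    {"rx": 0, "ry": 0, "rz": 0, "x": 0, "y": -0.024, "z": 0, "claw": 1}
  ]
}}

```text
time_s: 8.95
position: [0.5062, 0.0331, 0.0237]
tcp_rot: [-0.0, 0.994, -0.11, -0.0]
contact_force: [0.1, -2.6, -0.7]
opening: 0.006
```

```bash
cat >> c.py <<'E'
cv2.imwrite("pics/t3.png",cv2.resize(i["color"][200:430,290:510,::-1],None,fx=2.5,fy=2.5))
E
python3 c.py
```

```text
t 8.95 tcp [0.5062 0.0331 0.0237] x [ 0.976 -0.218 -0.   ] z [-0.  0. -1.] F [ 0.1 -2.6 -0.7] open 0.006
a [390.  324.2] 299.5 [0.5379 0.1661 0.06  ] along 0.2793
b [374.7 288.8] 617.0 [0.5274 0.1161 0.06  ] along 0.2283
c [362.  257.3] 212.5 [0.5162 0.0684 0.06  ] along 0.1793
ab,bc mm 51.08299100218461 48.9285253361647 tcp along 0.14263839178959542 adv 0.07568619178959542
```

View pics/t3.png

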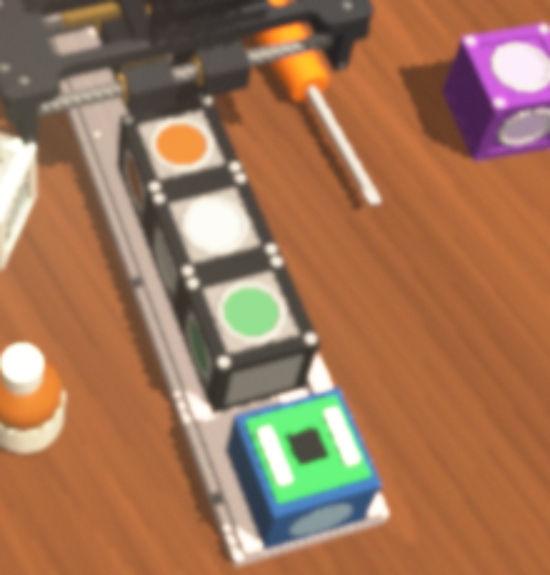

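The train is intact and the gap to the camera block is about 22-28 mm. I'm slowing down for the arrival.

>>> {"fn": "drive_tool", "kwargs": {
  "steps": [
    {"rx": 0, "ry": 0, "rz": 0, "x": 0, "y": -0.0015, "z": 0, "claw": 1},
    {"rx": 0, "ry": 0, "rz": 0, "x": 0, "y": -0.003, "z": 0, "claw": 1},
    {"rx": 0, "ry": 0, "rz": 0, "x": 0, "y": -0.0045, "z": 0, "claw": 1},
    {"rx": 0, "ry": 0, "rz": 0, "x": 0, "y": -0.006, "z": 0, "claw": 1},
    {"rx": 0, "ry": 0, "rz": 0, "x": 0, "y": -0.0075, "z": 0, "claw": 1},
    {"rx": 0, "ry": 0, "rz": 0, "x": 0, "y": -0.009, "z": 0, "claw": 1},
    {"rx": 0, "ry": 0, "rz": 0, "x": 0, "y": -0.0105, "z": 0, "claw": 1},
    {"rx": 0, "ry": 0, "rz": 0, "x": 0, "y": -0.012, "z": 0, "claw": 1},
    {"rx": 0, "ry": 0, "rz": 0, "x": 0, "y": -0.0135, "z": 0, "claw": 1},
    {"rx": 0, "ry": 0, "rz": 0, "x": 0, "y": -0.015, "z": 0, "claw": 1},
    {"rx": 0, "ry": 0, "rz": 0, "x": 0, "y": -0.0165, "z": 0, "claw": 1},
    {"rx": 0, "ry": 0, "rz": 0, "x": 0, "y": -0.018, "z": 0, "claw": 1}
  ]
}}

```text
time_s: 10.5
position: [0.5101, 0.0507, 0.0237]
tcp_rot: [-0.0, 0.994, -0.11, -0.0]
contact_force: [-0.5, -3.4, -0.2]
opening: 0.003
```

>>> {"fn": "drive_tool", "kwargs": {
  "steps": [
    {"rx": 0, "ry": 0, "rz": 0, "x": 0, "y": -0.001, "z": 0, "claw": 1},
    {"rx": 0, "ry": 0, "rz": 0, "x": 0, "y": -0.002, "z": 0, "claw": 1},
    {"rx": 0, "ry": 0, "rz": 0, "x": 0, "y": -0.003, "z": 0, "claw": 1}
  ]
}}

```text
time_s: 10.88
position: [0.5105, 0.0527, 0.0237]
tcp_rot: [0.0, 0.994, -0.11, -0.0]
contact_force: [-0.6, -5.6, 0.9]
opening: 0.003
```

```bash
sed -i s/t3.png/t4.png/ c.py; python3 c.py
```

```text
t 10.875 tcp [0.5105 0.0527 0.0237] x [ 0.976 -0.219 -0.   ] z [-0.    -0.001 -1.   ] F [-0.6 -5.6  0.9] open 0.003
a [396.3 339.2] 316.5 [0.5423 0.1859 0.06  ] along 0.2997
b [380.6 302.4] 649.5 [0.5315 0.1358 0.06  ] along 0.2484
c [367.3 270.1] 223.0 [0.5207 0.0883 0.06  ] along 0.1997
ab,bc mm 51.28375912980889 48.65544185296905 tcp along 0.16274116586259488 adv 0.09578896586259487
```

View pics/t4.png

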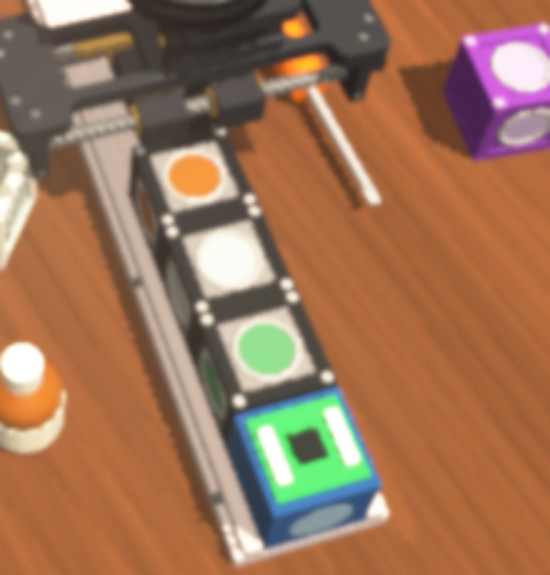

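The force is rising and the tool is starting to lag, so it looks like contact. I'll press a little further in small steps to confirm.

>>> {"fn": "drive_tool", "kwargs": {
  "steps": [
    {"rx": 0, "ry": 0, "rz": 0, "x": 0, "y": -0.0005, "z": 0, "claw": 1},
    {"rx": 0, "ry": 0, "rz": 0, "x": 0, "y": -0.001, "z": 0, "claw": 1},
    {"rx": 0, "ry": 0, "rz": 0, "x": 0, "y": -0.0015, "z": 0, "claw": 1},
    {"rx": 0, "ry": 0, "rz": 0, "x": 0, "y": -0.0015, "z": 0, "claw": 1}
  ]
}}

```text
time_s: 11.42
position: [0.5105, 0.0527, 0.0237]
tcp_rot: [0.001, 0.994, -0.111, -0.0]
contact_force: [-1.4, -7.3, 1.2]
opening: 0.009
```

>>> {"fn": "drive_tool", "kwargs": {
  "steps": [
    {"rx": 0, "ry": 0, "rz": 0, "x": 0, "y": -0.001, "z": 0, "claw": 1},
    {"rx": 0, "ry": 0, "rz": 0, "x": 0, "y": -0.002, "z": 0, "claw": 1},
    {"rx": 0, "ry": 0, "rz": 0, "x": 0, "y": -0.003, "z": 0, "claw": 1},
    {"rx": 0, "ry": 0, "rz": 0, "x": 0, "y": -0.003, "z": 0, "claw": 1}
  ]
}}

```text
time_s: 11.92
position: [0.5104, 0.0527, 0.0238]
tcp_rot: [0.003, 0.994, -0.112, -0.001]
contact_force: [-2.9, -12.1, 2.0]
opening: 0.002
```

The tool doesn't move while the force climbs to 12 N, so the train is home. Backing off, then up and away.

>>> {"fn": "drive_tool", "kwargs": {
  "steps": [
    {"rx": 0, "ry": 0, "rz": 0, "x": 0, "y": 0.002, "z": 0, "claw": 1},
    {"rx": 0, "ry": 0, "rz": 0, "x": 0, "y": 0.004, "z": 0, "claw": 1},
    {"rx": 0, "ry": 0, "rz": 0, "x": 0, "y": 0.006, "z": 0, "claw": 1},
    {"rx": 0, "ry": 0, "rz": 0, "x": 0, "y": 0.01, "z": 0, "claw": 1},
    {"rx": 0, "ry": 0, "rz": 0, "x": 0, "y": 0.02, "z": 0, "claw": 1},
    {"rx": 0, "ry": 0, "rz": 0, "x": 0, "y": 0.035, "z": 0, "claw": 1},
    {"rx": 0, "ry": 0, "rz": 0, "x": 0, "y": 0.045, "z": -0.02, "claw": 1},
    {"rx": 0, "ry": 0, "rz": 0, "x": 0, "y": 0.045, "z": -0.05, "claw": 1},
    {"rx": 0, "ry": 0, "rz": 0, "x": 0, "y": 0.06, "z": -0.09, "claw": 1},
    {"rx": 0, "ry": 0, "rz": 0, "x": 0, "y": 0.09, "z": -0.13, "claw": 1},
    {"rx": 0, "ry": 0, "rz": 0, "x": 0, "y": 0.12, "z": -0.16, "claw": 1},
    {"rx": 0, "ry": 0, "rz": 0, "x": 0, "y": 0.15, "z": -0.18, "claw": 1}
  ]
}}

```text
time_s: 13.42
position: [0.4786, -0.0906, 0.2052]
tcp_rot: [0.0, 0.994, -0.11, 0.001]
contact_force: [0.3, -0.0, 0.2]
opening: 0.008
```

>>> {"fn": "drive_tool", "kwargs": {
  "steps": [
    {"rx": 0, "ry": 0, "rz": 0, "x": 0, "y": 0.03, "z": 0, "claw": 1},
    {"rx": 0, "ry": 0, "rz": 0, "x": 0, "y": 0.06, "z": 0, "claw": 1},
    {"rx": 0, "ry": 0, "rz": 0, "x": 0, "y": 0.08, "z": 0, "claw": 1},
    {"rx": 0, "ry": 0, "rz": 0, "x": 0, "y": 0.08, "z": 0, "claw": 1},
    {"rx": 0, "ry": 0, "rz": 0, "x": 0, "y": 0.08, "z": 0, "claw": 1}
  ]
}}

```text
time_s: 14.05
position: [0.4615, -0.1659, 0.2036]
tcp_rot: [-0.0, 0.994, -0.109, -0.0]
contact_force: [-0.6, -0.4, -0.1]
opening: 0.003
```

```bash
sed -i 's/t4.png/t5.png/;s/^adv=.*/adv=.0958;P={}/' c.py
cat >> c.py <<'E'
cv2.imwrite("pics/t6.png",optics.get_image("top")["color"][:,:,::-1])
E
python3 c.py
```

```text
t 14.05 tcp [ 0.4615 -0.1659  0.2036] x [ 0.976 -0.218 -0.   ] z [-0.     0.001 -1.   ] F [-0.6 -0.4 -0.1] open 0.003
a [396.1 339.4] 333.0 [0.5425 0.1859 0.06  ] along 0.2997
b [380.6 302.5] 631.0 [0.5316 0.1359 0.06  ] along 0.2485
c [367.3 270.1] 225.0 [0.5207 0.0884 0.06  ] along 0.1998
ab,bc mm 51.18472067872676 48.790080059440236 tcp along -0.061346849380440736 adv 0.0958
```

View pics/t5.png

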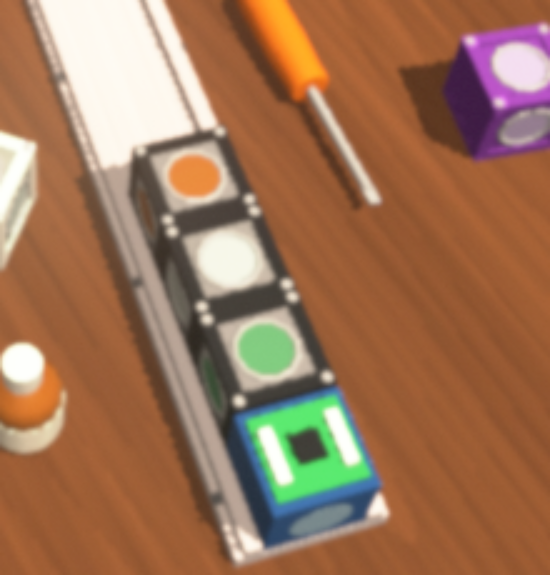

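View pics/t6.png

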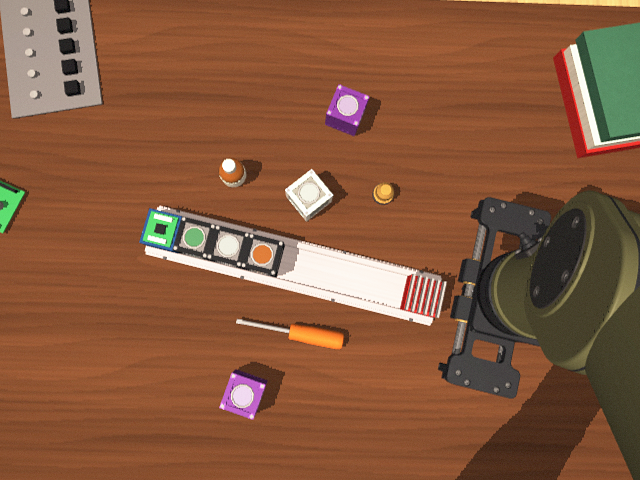

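Both views show the three cubes touching and closed up against the blue block: ports at (195,237), (229,246) and (263,254) in the top view, board at (160,229). The hand is clear and the bystanders are where they were. Handing in.

```bash
python3 -c "
from plant import bot
print(bot.close_job())"
```

```text
the job is handed in; nothing more can be done
None
```

I pushed the row about 96 mm along the rail until the leading cube (green glass) was home against the camera block, then handed the job in. I used the shut fingers low behind the amber cube, at 16 mm/s, then 12 mm/s near the end and 8 mm/s for the last few millimetres.

- **Home:** sliding took about 3 N. At the end the tool stood still while the force rose to about 12 N, far below the 100 N limit.
- **After the hand left:** the cubes had not moved since they arrived. Both views show no visible gaps, and the bystanders look unmoved. The clock was at about 14 s of the 38 s allowed.
- **Small disagreements:** port-to-port spacings measured 51.2 and 48.8 mm, against 50 mm when touching. They read much the same before the push, so I put it down to measurement bias. The middle cube measured about 102 mm from the camera block, against 100 mm ideal and 103 mm allowed. That is within the 2 mm calibration error, so the standstill and the pictures are what I rely on.
- **Refused move:** the first move call was rejected because its rows left out some values. It moved nothing, and I resent it with full rows.

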